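# Pulse the purple dye mill

### The arm

A 7-joint arm with a two-finger parallel gripper is mounted at the origin on the work surface. World frame = base frame: x ahead of the robot, y to its left, z up, the work surface at z = 0. Lengths are in m, angles in rad, forces in N, time in s.
With the tool pointing down it reaches from about 0.35 to 0.9 m from the base axis. Payload 19.9 kg.
Tool frame: the origin (TCP) lies on the centre line of the jaws, within the pads' length; the fingertips stand 14 mm ahead of it and the grasp point (between the pads) lies 5 mm behind it; z points along the fingers, y is the line along which they close (so a half turn about z gives the same grasp; the last joint's range is limited). The gripper opens to 94 mm and grips with 3 to 60 N. Pads are 16 mm wide; open, the fingers measure 119 mm over their backs; the gripper's body (75 mm by 177 mm) begins 78 mm behind the grasp point.
Start: joints at [-1.351, 0.417, -0.01, 1.614, 0.005, 1.111, -0.053], TCP at [0.161, 0.604, 0.219] pointing down, gripper open.
Joint ranges: [-2.81, 2.81], [-0.39, 2.02], [-1.27, 1.25], [0.06, 2.57], [-1.19, 4.33], [0.19, 2], [-2.82, 2.82]. Speed limits (rad/s): [1.89, 1.89, 2.39, 2.39, 3.01, 3.01, 3.01].

### API

Orientations are given as a rotation vector (axis times angle).
In Python, from plant import arm gives the robot as it stands.
- The arm moves only by the shell command python3 -m handwheel 'ROWS' [FORCE]. ROWS is JSON, a list of rows, each a list of 7 numbers: the turn, a rotation vector about the tool's x, y, z as a fraction of full scale, then the shift along the tool's x, y, z as a fraction of full scale, then the opening, from -1 (shut) to 1 (fully open). In form: [[rx, ry, rz, tx, ty, tz, fingers], ...]. A call has 1 to 5 rows; each row shifts and turns the commanded pose from where the row before left it, along the tool's axes as they then stand; what a row does not reach is not made up. Full scale, the value 1, is 0.3 m for a shift and 180 degrees for a turn. A row lasts 1/10 s, in which the tool goes at most 50 mm and 8.59 degrees, less where a joint would pass 70% of its speed; a pose out of reach is approached as far as the arm can. A call with a number of a shift or a turn outside -1 to 1 is refused whole. A call with a gripper value outside its range is refused whole. The fingers move at their own pace and stop on an object; FORCE is the grip in N (left out, the last holds). Time passes only in rows, so rows that do not move let the fingers close. It gives the time, the measured TCP pose, the force, the opening and the grip force at its end, in the units of the state.
- arm.get_obs(): the state, without advancing time (a new reading comes with each control period).
- arm.grab_frame(name): name is "side" or "top"; returns (picture, depth): 400x640x3 uint8, blue, green, red; 400x640 float32, m along the optical axis (not along the pixel's ray), 0 where there is no reading.
- arm.camera_info(name): a dict with "camera_matrix" (3x3 intrinsics, pixels), "k1" (the pictures are not rectified: a ray, as slopes to the right and down, at radius r is drawn at 1 + k1 r^2 times it, then the intrinsics apply), "pose" (4x4, takes a point from camera to world coordinates). Camera axes: x right, y up, looking along -z (the intrinsics and any distortion apply to the point x, -y, -z); pixel columns grow to the right and rows downward; lengths in m; the calibration is good to about 2 mm. A picture is of the moment at which its call begins. camera_info takes no time and is no camera call.
- arm.close_job(): hands the job in; it is judged then, once.
The state is a dict: "time": time; "joint_pos": joint angles; "qvel": joint speeds; "joint_torque": joint torques, N m; "ee_pos": TCP position; "orientation": TCP orientation; "wrist_force": force on the tool from outside, world axes, zero at the start; "ft_torque": the same for the moment, N m; "finger_gap": finger opening in m; "gripper_force": force on a finger pad.
Only numpy, scipy, OpenCV 4.12 (cv2) and the standard library are available. Lean on these libraries where they do the work, as an engineer would, in place of code of your own. Each camera call takes 0.05 s, during which the arm holds its last target. There are 200 camera calls.

### The job

Two dye mills stand on the felting bench, one loaded with a purple tablet and the other with a green one. Pick up the blue-handled bayonet lid, lower it fully home through the entry slots of the mill that holds the purple tablet, and twist it clockwise against its spring until its bar points at the yellow pulse ticks, halfway to the lock, never as far as the lock click. Finish while still gripping the lid and holding it there; leave the green mill unlidded and the other things on the bench undisturbed.

Things in the scene. Friction and masses are not known exactly. Their poses are not given: they have to be found in the camera images.
- lid: Loose lid, 160 g, 61 mm tall, plug down. Origin: centre of the underside. Black plug radius 33, z 0-20 mm, lugs on +x and -x (14 wide, out to 40 mm from the axis, z 4-10); white flange radius 47, z 20-27; blue grip bar along x, 70 long, 14 thick, z 27-61, in line with lugs and red flange ticks. Same after a half turn. Seated, flange on the rim, its origin is 100 mm above the bench.
- mill_a: Dye mill a, fixed: dark drum 116 mm across, rim top 120 mm high, open cup (inner radius 43, floor at 80 mm) with a tablet on its floor. Origin: centre of underside. Two steel lips, 8 mm thick, flush with the rim, narrow the mouth to radius 36 except at two 22 mm wide entry slots on the +x and -x sides (white rim ticks). The lid's lugs enter there, then turn in the free channel below the lips.
- mill_b: Dye mill b, fixed: dark drum 116 mm across, rim top 120 mm high, open cup (inner radius 43, floor at 80 mm) with a tablet on its floor. Origin: centre of underside. Two steel lips, 8 mm thick, flush with the rim, narrow the mouth to radius 36 except at two 22 mm wide entry slots on the +x and -x sides (white rim ticks). The lid's lugs enter there, then turn in the free channel below the lips.
- mark_a: Pair of yellow pulse ticks on the rim of mill a, 52 mm from its axis. Same origin as the mill; the ticks lie on this body's +x and -x axis = the mill's x axis turned 30 degrees clockwise from above (negative yaw). At pulse the lid's x axis lies along it, either way round. Red ticks at 60 degrees mark the lock. The lid turns clockwise only, but for 8 degrees of play.
- mark_b: Pair of yellow pulse ticks on the rim of mill b, 52 mm from its axis. Same origin as the mill; the ticks lie on this body's +x and -x axis = the mill's x axis turned 30 degrees clockwise from above (negative yaw). At pulse the lid's x axis lies along it, either way round. Red ticks at 60 degrees mark the lock. The lid turns clockwise only, but for 8 degrees of play.
- ring_a (a joint): Sprung ring in mill a that the lugs push, rad: 0 at rest, growing clockwise. Lugs meet it after about 8 degrees of twist, so it reads twist minus 0.14: 0.38 at the yellow ticks, 0.9 at the stop. It resists with 0.06 N m at first, 0.17 at the yellow ticks, 0.33 at the stop, and turns the lid back if let go. The lock counts as clicked at 0.72 (49 degrees of twist).
- ring_b (a joint): Sprung ring in mill b that the lugs push, rad: 0 at rest, growing clockwise. Lugs meet it after about 8 degrees of twist, so it reads twist minus 0.14: 0.38 at the yellow ticks, 0.9 at the stop. It resists with 0.06 N m at first, 0.17 at the yellow ticks, 0.33 at the stop, and turns the lid back if let go. The lock counts as clicked at 0.72 (49 degrees of twist).
- tablet_purple: Purple dye tablet, a disc 44 mm across and 14 mm thick, lying in the cup of one of the two mills; that mill is to get the lid. Origin: centre of its underside.
- tablet_green: Green dye tablet, same size, lying in the other mill. Origin: centre of its underside.
- last_left: Bystander: off-white child's shoe last (wooden foot form), 115 mm long, 42 mm wide, 62 mm tall at the heel. Origin: centre of its underside, toe along +x.
- last_right: Bystander: off-white child's shoe last (wooden foot form), 115 mm long, 42 mm wide, 62 mm tall at the heel. Origin: centre of its underside, toe along +x.
- jar: Bystander: green glass jar with white cap, 60 mm across, 85 mm tall. Origin: centre of its underside.
- spool: Bystander: pink spool standing upright, 44 mm across, 55 mm tall. Origin: centre of its underside.

How it is judged:
On the way:
1. the lid sits fully home in the mill that holds the purple tablet, its bar still within 15 degrees of the entry slots (((horizontal distance between tablet_purple and mill_a below 0.03 m and horizontal distance between lid and mill_a below 0.006 m and z of lid in the frame of mill_a between 0.095 and 0.104 m and angle between lid's own z axis and vertical below 0.08 rad and angle between the x axis of lid and the x axis of mill_a, either way round below 0.262 rad) or (horizontal distance between tablet_purple and mill_b below 0.03 m and horizontal distance between lid and mill_b below 0.006 m and z of lid in the frame of mill_b between 0.095 and 0.104 m and angle between lid's own z axis and vertical below 0.08 rad and angle between the x axis of lid and the x axis of mill_b, either way round below 0.262 rad))), for 0.1 s.
At the end, for the whole second after the job is handed in: Lid fully home in the mill with the purple tablet (within 6 mm of its axis, origin 95 to 104 mm above its foot, tilt under 0.08 rad), bar within 0.14 rad of the yellow ticks, ring turned 0.2 to 0.56 rad, fingers touching it with over 2 N, still (under 0.03 m/s) (((horizontal distance between tablet_purple and mill_a below 0.03 m and horizontal distance between lid and mill_a below 0.006 m and z of lid in the frame of mill_a between 0.095 and 0.104 m and angle between lid's own z axis and vertical below 0.08 rad and angle between the x axis of lid and the x axis of mark_a, either way round below 0.14 rad and value of joint ring_a between 0.2 and 0.56 rad) or (horizontal distance between tablet_purple and mill_b below 0.03 m and horizontal distance between lid and mill_b below 0.006 m and z of lid in the frame of mill_b between 0.095 and 0.104 m and angle between lid's own z axis and vertical below 0.08 rad and angle between the x axis of lid and the x axis of mark_b, either way round below 0.14 rad and value of joint ring_b between 0.2 and 0.56 rad)) and contact force between lid and the fingers above 2 N and linear speed of lid below 0.03 m/s); the arm keeps its last pose, push and grip.
It fails at once if the lid is twisted as far as the lock click (ring past 0.72 rad) (value of joint any of ring_a, ring_b above 0.72 rad).
It fails at once if the lid is set on the mill that holds the green tablet ((horizontal distance between tablet_purple and mill_a below 0.03 m and horizontal distance between lid and mill_b below 0.04 m and z of lid in the frame of mill_b below 0.125 m) or (horizontal distance between tablet_purple and mill_b below 0.03 m and horizontal distance between lid and mill_a below 0.04 m and z of lid in the frame of mill_a below 0.125 m)).
It fails at once if a bystander is moved by more than 20 mm or tipped over (distance of any of last_left, last_right, jar, spool from where it was at the start of the episode above 0.02 m or angle between any of last_left, last_right, jar, spool's own z axis and vertical above 0.4 rad).
It also fails if it takes over 48 s, if anything falls off the work surface, if the arm or the gripper's body presses on something with over 40 N, if the wrist force passes 120 N, or if a joint passes its speed limit or range.

## Working session

There is one attempt and no reset: what is moved stays moved. The work goes in short steps, Python scripts to look and compute and a shell command to move; the robot and the scene stay as the last step left them, time stands still between calls to the robot, and variables do not carry over. Pictures are saved under pics/ and viewed, at most 10 in all, crops included, and the job is handed in when it is done.

```bash
mkdir -p pics; cat > h.py <<'E'
import numpy as np, cv2
from plant import arm
def ray(name,px):
    c=arm.camera_info(name);K=np.array(c["camera_matrix"]);k=c["k1"];P=np.array(c["pose"])
    px=np.atleast_2d(np.asarray(px,float))
    d=np.c_[(px[:,0]-K[0,2])/K[0,0],(px[:,1]-K[1,2])/K[1,1]];u=d.copy()
    for _ in range(20): u=d/(1+k*(u**2).sum(1,keepdims=True))
    v=np.c_[u[:,0],-u[:,1],-np.ones(len(u))]
    return P[:3,3],v@P[:3,:3].T
def plane(name,px,z):
    o,v=ray(name,px); return o+v*((z-o[2])/v[:,2])[:,None]
def points(name,depth,px):
    o,v=ray(name,px);px=np.atleast_2d(px).astype(int); return o+v*depth[px[:,1],px[:,0]][:,None]
E
python3 - <<'E'
from h import *
for n in("top","side"):
    im,d=arm.grab_frame(n);cv2.imwrite(f"pics/{n}0.png",im);np.savez(f"{n}0.npz",im=im,d=d)
    c=arm.camera_info(n);print(n,np.round(c["camera_matrix"],1).tolist(),c["k1"],np.round(c["pose"],3).tolist())
print(arm.get_obs())
E
```

```text
top [[476.3, 0.0, 320.6], [0.0, 476.3, 205.2], [0.0, 0.0, 1.0]] -0.0807495748148554 [[-0.048, 0.976, -0.215, 0.387], [-0.999, -0.048, 0.008, -0.006], [-0.002, 0.215, 0.977, 1.116], [0.0, 0.0, 0.0, 1.0]]
side [[439.2, 0.0, 316.0], [0.0, 439.2, 202.4], [0.0, 0.0, 1.0]] -0.012540516420772065 [[-0.996, 0.056, -0.069, 0.511], [-0.088, -0.752, 0.654, 0.637], [-0.015, 0.657, 0.754, 0.825], [0.0, 0.0, 0.0, 1.0]]
{'time': 0.1, 'joint_pos': array([-1.35149411,  0.41790866, -0.01034364,  1.61411217,  0.00469546,
        1.1107279 , -0.05299128]), 'qvel': array([-0.00171006, -0.00245483, -0.00163781, -0.00058151, -0.00018712,
        0.00062286, -0.00167139]), 'joint_torque': array([ 1.21509514e-03, -8.52576113e+01,  6.39551729e-01, -4.26694894e+01,
       -4.89409058e-02,  1.63532782e-02,  4.72807619e-05]), 'ee_pos': array([0.16105876, 0.60354441, 0.21889193]), 'orientation': array([-4.08415852e-01, -3.11485018e+00,  1.77339418e-03]), 'wrist_force': array([ 0.46120733,  0.8505922 , -0.08836318]), 'ft_torque': array([0.03930632, 0.01948292, 0.07850163]), 'gripper_force': 0.0, 'finger_gap': 0.09356771800461182}
```

View pics/top0.png

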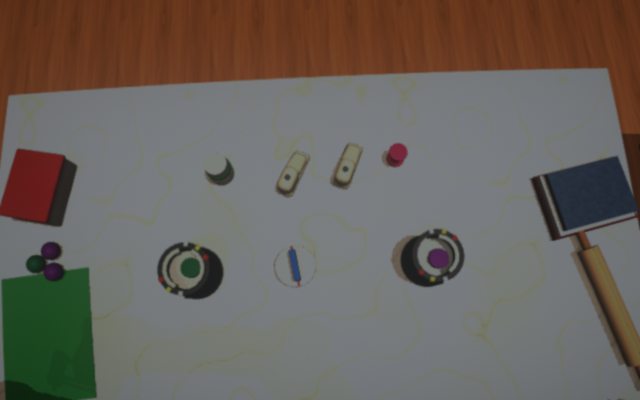

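View pics/side0.png

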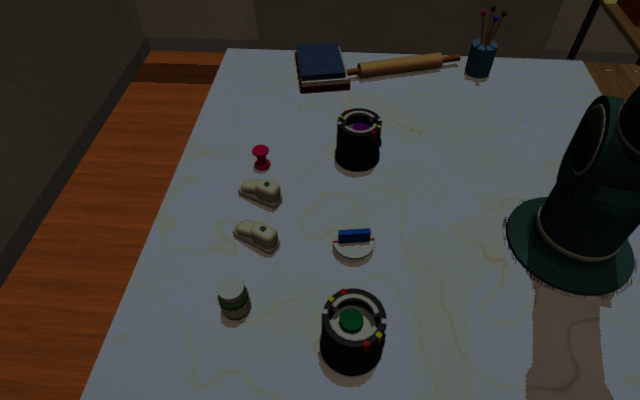

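The top view shows the purple mill near (438,257), the green mill near (188,268) and the lid at (295,266). The side view shows the purple mill at (359,125) and the lid at (354,240). Next I'll measure the ticks and the bar.

```bash
cat > m.py <<'E'
from h import *
import sys
def blobs(name,im,box,z,which):
    hsv=cv2.cvtColor(im,cv2.COLOR_BGR2HSV);x0,y0,x1,y1=box
    R={"yellow":((22,140,100),(35,255,255)),"purple":((135,90,30),(160,255,255)),"blue":((105,140,50),(125,255,255)),"red":((0,150,90),(8,255,255)),"white":((0,0,135),(180,60,255))}
    m=np.zeros(im.shape[:2],np.uint8);m[y0:y1,x0:x1]=cv2.inRange(hsv,*[np.array(a) for a in R[which]])[y0:y1,x0:x1]
    n,l,s,c=cv2.connectedComponentsWithStats(m)
    for i in range(1,n):
        if s[i,4]>=3: print(name,which,s[i,4],np.round(c[i],1),np.round(plane(name,c[i],z)[0],4))
    return m
if __name__=="__main__":
    for n,bm,bl in(("top",(395,220,470,295),(265,235,325,300)),("side",(330,100,390,175),(325,220,385,265))):
        f=np.load(n+"0.npz");im=f["im"]
        for w in("yellow","red","white"): blobs(n,im,bm,.120,w)
        blobs(n,im,bm,.094,"purple")
        blobs(n,im,bl,.027,"red");m=blobs(n,im,bl,.061,"blue")
        dep=f["d"]
        ys,xs=np.nonzero(m);P=points(n,dep,np.c_[xs,ys]);P=P[(P[:,2]>.053)&(P[:,2]<.075)]
        (c,sz,a)=cv2.minAreaRect((P[:,:2]*1000).astype(np.float32));print("bar top rect",n,c,sz,a,len(P),np.median(P[:,2]))
        ys,xs=np.mgrid[bm[1]:bm[3],bm[0]:bm[2]];P=points(n,dep,np.c_[xs.ravel(),ys.ravel()]);P=P[(P[:,2]>.112)&(P[:,2]<.13)]
        print("rim circle",n,cv2.minEnclosingCircle((P[:,:2]*1000).astype(np.float32)),len(P),np.median(P[:,2]))
    t=[np.load(n+"0.npz")["im"] for n in("top","side")]
    a=cv2.resize(t[0][225:290,395:470],None,fx=5,fy=5,interpolation=2);b=cv2.resize(t[1][100:165,325:400],None,fx=5,fy=5,interpolation=2)
    cv2.imwrite("pics/crop1.png",cv2.convertScaleAbs(np.hstack([a,b]),alpha=1.5))
E
python3 m.py
```

```text
top yellow 4 [443.5 231.5] [ 0.5361 -0.2723  0.12  ]
top yellow 10 [432.2 278.5] [ 0.4385 -0.2387  0.12  ]
top red 9 [454.3 237.9] [ 0.5212 -0.2941  0.12  ]
top red 10 [421.  271.8] [ 0.4536 -0.2165  0.12  ]
top purple 283 [438.5 258.2] [ 0.4826 -0.2626  0.094 ]
top blue 132 [294.4 264.9] [0.4869 0.0498 0.061 ]
bar top rect top (487.0068359375, 49.79736328125) (63.926429748535156, 9.736706733703613) 9.090679168701172 131 0.06008604143808194
rim circle top ((487.5349426269531, -255.98788452148438), 56.62881851196289) 1256 0.1193062055757041
side purple 103 [360.2 126.4] [ 0.4865 -0.2662  0.094 ]
side red 3 [335. 241.] [0.5316 0.0561 0.027 ]
side blue 148 [353.8 231.4] [0.4914 0.0519 0.061 ]
bar top rect side (490.99261474609375, 50.809913635253906) (66.95744323730469, 13.74387264251709) 8.919198989868164 146 0.060180699121421266
rim circle side ((489.65643310546875, -255.93026733398438), 59.543312072753906) 690 0.1186353338326206
```

View pics/crop1.png

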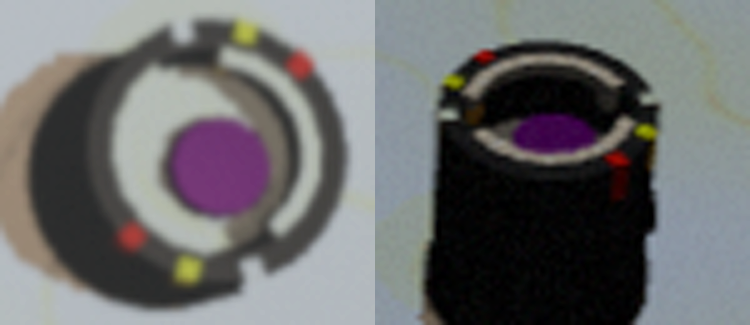

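Purple mill: centre is about (.488,-.256), with slots at yaw +11°, yellow ticks at -19° and lock at -49°. The lid is at about (.488,.050), bar yaw +9°.

```bash
cat > go.py <<'E'
from h import *
from scipy.spatial.transform import Rotation as R
import sys
x,y,z,yaw=map(float,sys.argv[1:5]);o=arm.get_obs();r=R.from_rotvec(o["orientation"]);M=r.as_matrix()
a=np.deg2rad(yaw);X=np.array([np.cos(a),np.sin(a),0]);Z=np.array([0,0,-1.])
T=np.c_[X,np.cross(Z,X),Z]
w=(r.inv()*R.from_matrix(T)).as_rotvec();d=np.array([x,y,z])-o["ee_pos"]
print("t",o["time"],"pos",o["ee_pos"].round(4),"toolx yaw",np.rad2deg(np.arctan2(M[1,0],M[0,0])).round(2))
print("turn deg",np.rad2deg(w).round(2),"frac",(w/np.pi).round(4))
print("shift tool-now m",(M.T@d).round(4),"frac",(M.T@d/.3).round(4)," in final axes frac",(T.T@d/.3).round(4))
print("F",o["wrist_force"].round(2),"M",o["ft_torque"].round(3),"gap",o["finger_gap"],"grip",o["gripper_force"],"q",o["joint_pos"].round(2))
E
python3 -m handwheel '[[0,0,-0.044,0,0,0,1],[0,0,-0.044,0,0,0,1],[0,0,-0.044,0,0,0,1],[0,0,0,0,0,0,1]]'; python3 go.py .488 .0502 .12 189
```

```text
time: 0.5
ee_pos: [0.1612, 0.6036, 0.2191]
orientation: [0.245, -3.132, 0.001]
wrist_force: [0.8, 0.7, -0.1]
finger_gap: 0.0941
gripper_force: 0.0
t 0.5 pos [0.1612 0.6036 0.2191] toolx yaw -171.04
turn deg [-0.04 -0.02 -0.04] frac [-0.0002 -0.0001 -0.0002]
shift tool-now m [-0.2366 -0.5975  0.0994] frac [-0.7887 -1.9918  0.3312]  in final axes frac [-0.7873 -1.9925  0.3303]
F [ 0.78  0.68 -0.09] M [ 0.028  0.018 -0.004] gap 0.09406947766116841 grip 0.0 q [-1.29  0.42 -0.09  1.61  0.04  1.11  0.34]
```

```bash
for i in 1; do :; done
python3 -m handwheel '[[0,0,0,-0.0525,-0.133,0,1],[0,0,0,-0.0525,-0.133,0,1],[0,0,0,-0.0525,-0.133,0,1],[0,0,0,-0.0525,-0.133,0,1],[0,0,0,-0.0525,-0.133,0,1]]' | head -2
python3 -m handwheel '[[0,0,0,-0.0525,-0.133,0,1],[0,0,0,-0.0525,-0.133,0,1],[0,0,0,-0.0525,-0.133,0,1],[0,0,0,-0.0525,-0.133,0,1],[0,0,0,-0.0525,-0.133,0,1]]' | head -2
python3 -m handwheel '[[0,0,0,-0.0525,-0.133,0,1],[0,0,0,-0.0525,-0.133,0,1],[0,0,0,-0.0525,-0.133,0,1],[0,0,0,-0.0525,-0.133,0,1],[0,0,0,0,0,0,1]]' | head -2
python3 go.py .488 .0502 .12 189
```

```text
time: 1.0
ee_pos: [0.2702, 0.4171, 0.2194]
time: 1.5
ee_pos: [0.3785, 0.2321, 0.2196]
time: 2.0
ee_pos: [0.4665, 0.081, 0.2196]
t 2.0 pos [0.4665 0.081  0.2196] toolx yaw -171.83
turn deg [-0.06  0.04 -0.83] frac [-0.0004  0.0002 -0.0046]
shift tool-now m [-0.0169 -0.0334  0.0996] frac [-0.0562 -0.1113  0.3321]  in final axes frac [-0.0548 -0.1125  0.3319]
F [-1.14  0.84 -0.32] M [ 0.069  0.028 -0.036] gap 0.09385379412601554 grip 0.0 q [-0.53  0.15  0.33  1.99 -0.05  1.02  1.53]
```

```bash

python3 -m handwheel '[[0,0,-0.0045,-0.055,-0.112,0.08,1],[0,0,0,0,0,0.126,1],[0,0,0,0,0,0.126,1],[0,0,0,0,0,0,1],[0,0,0,0,0,0,1]]' | head -2
python3 go.py .488 .0502 .046 189
python3 - <<'E'
from h import *
for n in("top","side"):
    im,d=arm.grab_frame(n);np.savez(f"{n}1.npz",im=im,d=d)
    c=(250,220,340,310) if n=="top" else (300,180,420,280)
    cv2.imwrite(f"{n}c.png",im[c[1]:c[3],c[0]:c[2]])
a=cv2.resize(cv2.imread("topc.png"),(400,400));b=cv2.resize(cv2.imread("sidec.png"),(400,333));b=cv2.copyMakeBorder(b,0,67,0,0,0)
cv2.imwrite("pics/crop2.png",cv2.convertScaleAbs(np.hstack([a,b]),alpha=1.5))
E
```

```text
time: 2.5
ee_pos: [0.4861, 0.0552, 0.1205]
t 2.5 pos [0.4861 0.0552 0.1205] toolx yaw -170.49
turn deg [-0.01 -0.05  0.51] frac [-0.0001 -0.0003  0.0029]
shift tool-now m [-0.0011 -0.0052  0.0745] frac [-0.0037 -0.0174  0.2485]  in final axes frac [-0.0037 -0.0174  0.2485]
F [1.17 1.18 1.57] M [ 0.074 -0.012 -0.04 ] gap 0.09395452394021475 grip 0.0 q [-0.46  0.32  0.33  2.04 -0.14  0.8   1.69]
```

View pics/crop2.png

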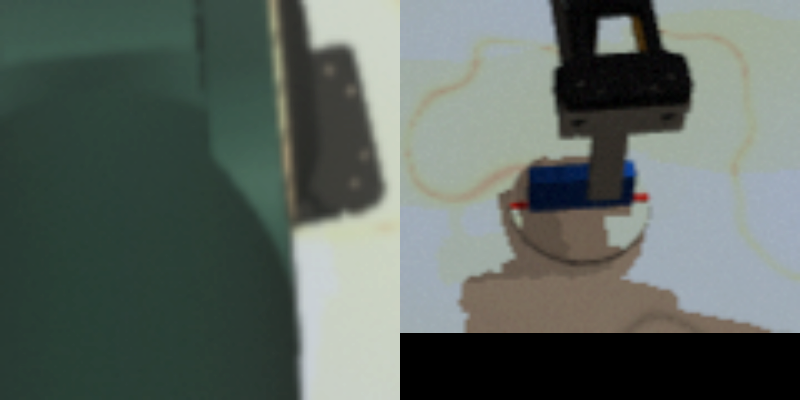

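The arm hides the lid from the top camera. In the side view, the near finger at (605,170) in the crop stands in line with the blue bar. I'll descend and grip.

```bash

python3 -m handwheel '[[0,0,0.003,-0.0035,-0.0175,0.05,1],[0,0,0,0,0,0.07,1],[0,0,0,0,0,0.07,1],[0,0,0,0,0,0.055,1],[0,0,0,0,0,0,1]]' | head -2
python3 go.py .488 .0502 .046 189
python3 -m handwheel '[[0,0,0,0,0,0,-1],[0,0,0,0,0,0,-1],[0,0,0,0,0,0,-1],[0,0,0,0,0,0,-1],[0,0,0,0,0,0,-1]]' 40
python3 -m handwheel '[[0,0,0,0,0,0,-1],[0,0,0,0,0,0,-1],[0,0,0,0,0,0,-1],[0,0,0,0,0,0,-1],[0,0,0,0,0,0,-1]]' 40
python3 go.py .488 .0502 .046 189
```

```text
time: 3.1
ee_pos: [0.488, 0.0502, 0.0464]
t 3.1 pos [0.488  0.0502 0.0464] toolx yaw -170.93
turn deg [ 0.   -0.02  0.07] frac [ 0.     -0.0001  0.0004]
shift tool-now m [ 0.     -0.      0.0004] frac [ 0.0001 -0.0001  0.0015]  in final axes frac [ 0.0001 -0.0001  0.0015]
F [-0.08 -0.25  0.96] M [0.037 0.015 0.028] gap 0.09404375386510247 grip 0.0 q [-0.41  0.45  0.29  2.08 -0.21  0.64  1.75]
time: 3.6
ee_pos: [0.4882, 0.05, 0.0467]
orientation: [-0.249, 3.131, 0.0]
wrist_force: [-0.2, -0.1, -0.8]
finger_gap: 0.0573
gripper_force: 0.0
time: 4.1
ee_pos: [0.488, 0.0499, 0.0463]
orientation: [0.249, -3.132, 0.0]
wrist_force: [-0.2, -0.0, 0.1]
finger_gap: 0.0177
gripper_force: 0.0
t 4.1 pos [0.488  0.0499 0.0463] toolx yaw -170.91
turn deg [-0.01 -0.01  0.09] frac [-0.     -0.      0.0005]
shift tool-now m [-0.      0.0003  0.0003] frac [-0.0002  0.0008  0.0011]  in final axes frac [-0.0002  0.0008  0.0011]
F [-0.19 -0.01  0.12] M [ 0.    -0.013  0.001] gap 0.017749536665814775 grip 0.0 q [-0.41  0.45  0.29  2.08 -0.21  0.64  1.75]
```

```bash

python3 -m handwheel '[[0,0,0,0,0,0,-1],[0,0,0,0,0,0,-1],[0,0,0,0,0,0,-1],[0,0,0,0,0,0,-1]]' 40
python3 -m handwheel '[[0,0,0,0,0,-0.05,-1],[0,0,0,0,0,-0.1,-1],[0,0,0,0,0,-0.1,-1],[0,0,0,0,0,-0.13,-1],[0,0,0,0,0,-0.13,-1]]' |tail -2
python3 go.py .488 -.256 .206 191
```

```text
time: 4.5
ee_pos: [0.488, 0.05, 0.0463]
orientation: [0.249, -3.132, 0.0]
wrist_force: [-0.7, 0.2, -0.9]
finger_gap: 0.014
gripper_force: 40.0
finger_gap: 0.0139
gripper_force: 40.0
t 5.0 pos [0.4876 0.0498 0.2007] toolx yaw -170.92
turn deg [-0.02 -0.04 -1.92] frac [-0.0001 -0.0002 -0.0107]
shift tool-now m [ 0.0478 -0.302  -0.0052] frac [ 0.1595 -1.0068 -0.0172]  in final axes frac [ 0.1932 -1.0009 -0.0176]
F [ 0.19 -0.07 -1.39] M [ 0.052 -0.017 -0.037] gap 0.013869026781937662 grip 39.9996292591095 q [-0.48  0.2   0.36  1.97 -0.09  0.98  1.65]
```

Gripped and lifted. Now I'll carry it to about 60 mm short of the mill, check, then finish.

```bash

python3 -m handwheel '[[0,0,-0.0107,0,-0.05,-0.017,-1],[0,0,0,0.025,-0.12,0,-1],[0,0,0,0.025,-0.12,0,-1],[0,0,0,0.025,-0.12,0,-1],[0,0,0,0.025,-0.12,0,-1]]' |head -2
python3 -m handwheel '[[0,0,0,0.025,-0.12,0,-1],[0,0,0,0.025,-0.12,0,-1],[0,0,0,0.025,-0.12,0,-1],[0,0,0,0.015,-0.06,0,-1],[0,0,0,0,0,0,-1]]' |head -2
python3 go.py .488 -.256 .206 191
```

```text
time: 5.5
ee_pos: [0.4881, -0.1132, 0.2046]
time: 6.0
ee_pos: [0.4852, -0.2435, 0.2044]
t 6.0 pos [ 0.4852 -0.2435  0.2044] toolx yaw -169.21
turn deg [-0.05 -0.04 -0.21] frac [-0.0003 -0.0002 -0.0012]
shift tool-now m [-0.0005 -0.0128 -0.0016] frac [-0.0015 -0.0427 -0.0054]  in final axes frac [-0.0014 -0.0427 -0.0054]
F [ 0.45  0.51 -1.08] M [0.017 0.003 0.001] gap 0.013950809810955311 grip 39.99943256378174 q [-0.02  0.32  0.52  1.85 -0.18  1.02  2.33]
```

```bash

python3 -m handwheel '[[0,0,-0.001,-0.0015,-0.0427,0,-1],[0,0,0,0,0,0,-1],[0,0,0,0,0,0,-1]]' |head -2
python3 go.py .488 -.256 .206 191
python3 - <<'E'
from h import *
im,d=arm.grab_frame("side");np.savez("side2.npz",im=im,d=d)
im2,d2=arm.grab_frame("top");np.savez("top2.npz",im=im2,d=d2)
a=cv2.resize(im[50:180,290:430],None,fx=3.5,fy=3.5,interpolation=2);b=cv2.resize(im2[200:330,390:470],None,fx=3.5,fy=3.5,interpolation=2)
cv2.imwrite("pics/crop3.png",cv2.convertScaleAbs(np.hstack([a,b]),alpha=1.7))
from m import blobs
m=blobs("side",im,(300,50,420,165),.206-.046+.027,"red")
m=blobs("side",im,(300,50,420,165),.206-.046+.061,"blue")
ys,xs=np.nonzero(m);P=points("side",d,np.c_[xs,ys]);print(P.min(0),P.max(0))
E
```

```text
time: 6.3
ee_pos: [0.4891, -0.2527, 0.2044]
t 6.3 pos [ 0.4891 -0.2527  0.2044] toolx yaw -168.77
turn deg [ 0.01 -0.01  0.23] frac [ 0.     -0.0001  0.0013]
shift tool-now m [ 0.0017 -0.003  -0.0016] frac [ 0.0058 -0.01   -0.0054]  in final axes frac [ 0.0057 -0.01   -0.0054]
F [-0.15  0.05 -0.97] M [ 0.038 -0.008 -0.03 ] gap 0.013540897325737574 grip 39.99962389469147 q [-0.01  0.33  0.52  1.83 -0.19  1.03  2.36]
side red 3 [377.  99.] [ 0.4513 -0.2578  0.187 ]
side blue 4 [321.5  50. ] [ 0.5984 -0.4156  0.221 ]
side blue 6 [336.3  50.8] [ 0.5594 -0.4139  0.221 ]
side blue 3 [300.  54.] [ 0.6526 -0.3924  0.221 ]
side blue 9 [303.3  55.2] [ 0.6433 -0.387   0.221 ]
side blue 11 [318.2  56.3] [ 0.6045 -0.3843  0.221 ]
side blue 5 [322.   55.4] [ 0.595  -0.3892  0.221 ]
side blue 5 [330.8  55.8] [ 0.5723 -0.3887  0.221 ]
side blue 11 [335.5  58.5] [ 0.5596 -0.3767  0.221 ]
side blue 5 [301.4  59.2] [ 0.6462 -0.3677  0.221 ]
side blue 9 [307.2  59.6] [ 0.6311 -0.3669  0.221 ]
side blue 5 [327.6  58.2] [ 0.5797 -0.3766  0.221 ]
side blue 3 [318.3  61.7] [ 0.602  -0.3588  0.221 ]
side blue 4 [323.5  63. ] [ 0.5884 -0.3534  0.221 ]
side blue 24 [333.9  65.2] [ 0.5616 -0.3447  0.221 ]
side blue 4 [304.   65.2] [ 0.6365 -0.3399  0.221 ]
side blue 3 [315.3  65.3] [ 0.6081 -0.3414  0.221 ]
side blue 3 [309.3  66.3] [ 0.6227 -0.3359  0.221 ]
side blue 4 [301.8  68.2] [ 0.6407 -0.326   0.221 ]
side blue 3 [311.7  69.7] [ 0.6154 -0.3212  0.221 ]
side blue 3 [317.   69.3] [ 0.6023 -0.3235  0.221 ]
side blue 14 [322.2  70.4] [ 0.589  -0.3198  0.221 ]
side blue 6 [304.3  72.8] [ 0.6321 -0.306   0.221 ]
side blue 3 [307.   70.3] [ 0.6267 -0.3175  0.221 ]
side blue 3 [340.3  71.7] [ 0.544  -0.3169  0.221 ]
side blue 9 [374.  88.] [ 0.4614 -0.2531  0.221 ]
[ 0.43969315 -0.71069184 -0.00314349] [0.69408852 0.63724409 0.82487324]
```

View pics/crop3.png

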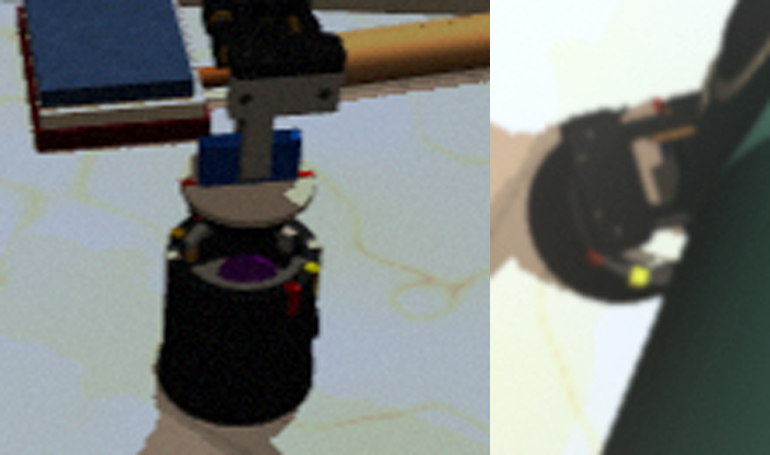

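The side crop shows the lid over the purple mill, with its red flange ticks at crop (188,183) and (307,174). Top crop (right part): mill edge and yellow tick at (640,277), lid hidden. I'll check the alignment from the ticks in the side view.

```bash
python3 - <<'E'
from h import *
def col(im,box,lo,hi):
    h=cv2.cvtColor(im,cv2.COLOR_BGR2HSV);x0,y0,x1,y1=box;m=np.zeros(h.shape[:2],np.uint8)
    for l,u in zip(lo,hi): m|=cv2.inRange(h,np.array(l),np.array(u))
    q=np.zeros_like(m);q[y0:y1,x0:x1]=m[y0:y1,x0:x1];n,l,s,c=cv2.connectedComponentsWithStats(q)
    return [(s[i,4],c[i].round(1)) for i in range(1,n) if s[i,4]>=2]
red=([(0,110,50),(172,110,50)],[(9,255,255),(180,255,255)]);yel=([(20,100,60)],[(36,255,255)])
f=np.load("side0.npz")["im"]
for nm,c,b in(("yel",yel,(333,105,388,135)),("red",red,(333,105,388,135))):
    for a,p in col(f,b,*c): print("mill",nm,a,p,plane("side",p,.12)[0].round(4))
g=np.load("side2.npz")["im"]
for a,p in col(g,(338,92,386,108),*red): print("lid red",a,p,plane("side",p,.185)[0].round(4))
for a,p in col(f,(328,232,382,248),*red): print("lid0 red",a,p,plane("side",p,.027)[0].round(4))
E
```

```text
mill yel 7 [340.3 115.6] [ 0.5392 -0.2739  0.12  ]
mill yel 9 [378.6 125.9] [ 0.4415 -0.2392  0.12  ]
mill red 6 [346.5 110.7] [ 0.5242 -0.2954  0.12  ]
mill red 9 [373.  131.3] [ 0.4554 -0.2172  0.12  ]
lid red 7 [376.9  99.3] [ 0.4514 -0.2594  0.185 ]
lid red 4 [343.5 101. ] [ 0.5318 -0.247   0.185 ]
lid0 red 8 [371.5 238.5] [0.4504 0.0429 0.027 ]
lid0 red 9 [335.2 241.4] [0.5311 0.0572 0.027 ]
```

```bash

python3 -m handwheel '[[0,0,0.001,0.0065,-0.0095,0,-1],[0,0,0,0,0,0.06,-1],[0,0,0,0,0,0.06,-1],[0,0,0,0,0,0,-1],[0,0,0,0,0,0,-1]]' |head -2
python3 go.py .4877 -.2559 .1464 191
```

```text
time: 6.9
ee_pos: [0.4876, -0.2565, 0.1689]
t 6.9 pos [ 0.4876 -0.2565  0.1689] toolx yaw -168.99
turn deg [-0.   -0.01  0.01] frac [-0.     -0.0001  0.0001]
shift tool-now m [-0.0003  0.0005  0.0225] frac [-0.0008  0.0018  0.0751]  in final axes frac [-0.0008  0.0018  0.0751]
F [ 0.07 -0.82 -1.61] M [0.033 0.001 0.055] gap 0.013284104768090723 grip 39.99959707260132 q [ 0.01  0.38  0.51  1.86 -0.22  0.96  2.39]
```

```bash

python3 -m handwheel '[[0,0,0,-0.001,0.002,0.013,-1],[0,0,0,0,0,0.013,-1],[0,0,0,0,0,0.013,-1],[0,0,0,0,0,0,-1]]' |head -4
python3 go.py .4877 -.2559 .1464 191
python3 -m handwheel '[[0,0,0,0,0,0.012,-1],[0,0,0,0,0,0.012,-1],[0,0,0,0,0,0.012,-1],[0,0,0,0,0,0,-1],[0,0,0,0,0,0,-1]]' |head -4
python3 go.py .4877 -.2559 .1464 191
```

```text
time: 7.3
ee_pos: [0.4876, -0.2556, 0.1564]
orientation: [0.302, -3.127, -0.0]
wrist_force: [0.3, 0.6, -0.4]
t 7.3 pos [ 0.4876 -0.2556  0.1564] toolx yaw -168.98
turn deg [ 0.01 -0.03  0.02] frac [ 0.0001 -0.0001  0.0001]
shift tool-now m [-0.0001 -0.0003  0.01  ] frac [-0.0002 -0.0009  0.0333]  in final axes frac [-0.0002 -0.0009  0.0333]
F [ 0.34  0.62 -0.44] M [ 0.055 -0.019 -0.005] gap 0.013782231106914239 grip 39.99969005584717 q [ 0.02  0.39  0.51  1.88 -0.23  0.93  2.4 ]
time: 7.8
ee_pos: [0.4879, -0.2558, 0.146]
orientation: [-0.301, 3.127, -0.0]
wrist_force: [0.8, 0.9, 1.2]
t 7.8 pos [ 0.4879 -0.2558  0.146 ] toolx yaw -168.99
turn deg [-0.01  0.02  0.01] frac [-0.0001  0.0001  0.0001]
shift tool-now m [ 0.0002 -0.     -0.0004] frac [ 0.0007 -0.0001 -0.0013]  in final axes frac [ 0.0007 -0.0001 -0.0013]
F [0.82 0.85 1.15] M [ 0.216 -0.094 -0.011] gap 0.013770028560303064 grip 39.99892830848694 q [ 0.03  0.41  0.5   1.88 -0.24  0.91  2.4 ]
```

```bash

python3 -m handwheel '[[0,0,0,0,0,0.005,-1],[0,0,0,0,0,0,-1],[0,0,0,0,0,0,-1]]' 60 |head -4
python3 go.py .4877 -.2559 .1464 191
python3 - <<'E'
from h import *
im,d=arm.grab_frame("side")
cv2.imwrite("pics/crop4.png",cv2.convertScaleAbs(cv2.resize(im[80:180,310:410],None,fx=5,fy=5,interpolation=2),alpha=1.7))
E
```

```text
time: 8.1
ee_pos: [0.488, -0.2558, 0.146]
orientation: [-0.301, 3.126, 0.001]
wrist_force: [-10.2, 6.9, 30.8]
t 8.1 pos [ 0.488  -0.2558  0.146 ] toolx yaw -168.99
turn deg [0.02 0.07 0.01] frac [0.0001 0.0004 0.0001]
shift tool-now m [ 0.0003 -0.0001 -0.0004] frac [ 0.0011 -0.0002 -0.0015]  in final axes frac [ 0.0011 -0.0002 -0.0015]
F [-10.2    6.93  30.8 ] M [1.643 2.376 0.007] gap 0.01391304004176888 grip 60.0119948387146 q [ 0.03  0.41  0.5   1.88 -0.24  0.91  2.41]
```

View pics/crop4.png

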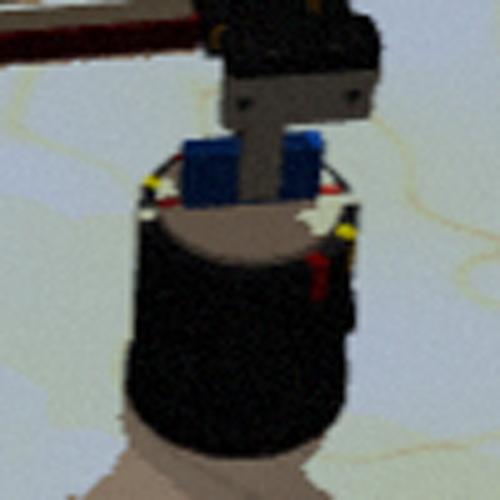

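The lid's flange sits flush on the rim, and the red flange ticks line up with the white slot ticks near crop (150,215) and (345,195). I'll ease the push and twist clockwise, which is +z of the tool.

```bash

python3 -m handwheel '[[0,0,0,0,0,-0.003,-1],[0,0,0.03,0,0,0,-1],[0,0,0.03,0,0,0,-1],[0,0,0.03,0,0,0,-1],[0,0,0,0,0,0,-1]]' |head -4
python3 go.py .4877 -.2559 .146 161
```

```text
time: 8.65
ee_pos: [0.4882, -0.2562, 0.146]
orientation: [0.148, 3.137, -0.001]
wrist_force: [-0.6, -0.2, 10.6]
t 8.65 pos [ 0.4882 -0.2562  0.146 ] toolx yaw 174.61
turn deg [-0.03  0.07 13.61] frac [-0.0002  0.0004  0.0756]
shift tool-now m [ 0.0005  0.0002 -0.    ] frac [ 0.0018  0.0008 -0.    ]  in final axes frac [ 0.0019  0.0004 -0.    ]
F [-0.63 -0.18 10.58] M [ 0.088  0.336 -0.038] gap 0.013821057431013842 grip 60.00350296497345 q [-0.02  0.42  0.57  1.88 -0.28  0.92  2.15]
```

```bash

python3 -m handwheel '[[0,0,0.03,0,0,0,-1],[0,0,0.03,0,0,0,-1],[0,0,0.015,0,0,0,-1],[0,0,0,0,0,0,-1],[0,0,0,0,0,0,-1]]' |head -4
python3 go.py .4877 -.2559 .146 161
python3 - <<'E'
from h import *
im,d=arm.grab_frame("side");np.savez("side3.npz",im=im)
cv2.imwrite("pics/crop5.png",cv2.convertScaleAbs(cv2.resize(im[80:180,310:410],None,fx=5,fy=5,interpolation=2),alpha=1.7))
h=cv2.cvtColor(im,cv2.COLOR_BGR2HSV);m=cv2.inRange(h,np.array((0,100,50)),np.array((9,255,255)))|cv2.inRange(h,np.array((172,100,50)),np.array((180,255,255)))
q=np.zeros_like(m);q[103:140,330:392]=m[103:140,330:392];n,l,s,c=cv2.connectedComponentsWithStats(q)
for i in range(1,n):print(s[i,4],c[i].round(1),plane("side",c[i],.127)[0].round(4))
E
```

```text
time: 9.15
ee_pos: [0.4883, -0.256, 0.146]
orientation: [0.509, 3.099, -0.001]
wrist_force: [-1.2, 1.5, 10.3]
t 9.15 pos [ 0.4883 -0.256   0.146 ] toolx yaw 161.33
turn deg [-0.01  0.08  0.33] frac [-0.      0.0004  0.0018]
shift tool-now m [ 0.0006 -0.0001  0.    ] frac [ 0.0021 -0.0004  0.    ]  in final axes frac [ 0.0021 -0.0005  0.0001]
F [-1.24  1.5  10.27] M [0.335 0.181 0.176] gap 0.01399190392521193 grip 60.01716077327728 q [-0.06  0.43  0.62  1.89 -0.31  0.92  1.94]
3 [345.7 110.7] [ 0.5262 -0.2862  0.127 ]
6 [344.  114.5] [ 0.5298 -0.27    0.127 ]
6 [375.  122.5] [ 0.451  -0.2432  0.127 ]
1 [373. 131.] [ 0.4559 -0.2099  0.127 ]
```

View pics/crop5.png

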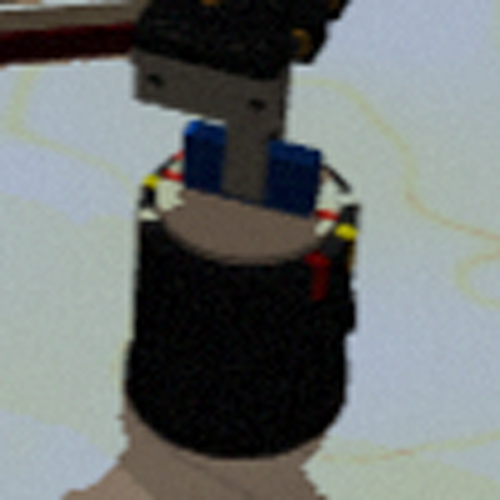

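The lid's red ticks, at crop (170,173) and (325,213), line up with the yellow ticks. The bar is at -18.8° against -19.2°, and the measured moment of 0.176 N m matches the expected 0.17. Handing in.

```bash
python3 -m handwheel '[[0,0,0,0,0,0,-1],[0,0,0,0,0,0,-1],[0,0,0,0,0,0,-1]]' 60; python3 -c "
from plant import arm
print(arm.close_job())"
```

```text
time: 9.5
ee_pos: [0.4883, -0.256, 0.146]
orientation: [0.509, 3.099, -0.0]
wrist_force: [-0.3, 1.4, 9.7]
finger_gap: 0.0134
gripper_force: 60.0
the job is handed in; nothing more can be done
None
```

I handed the job in at 9.5 s with the lid seated in the purple mill, twisted to within about 0.5° of the yellow ticks and still gripped at 60 N; the hand-in returned no verdict.

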